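# Run the loaded vial carousel once round

## Task

Give the hand-turned carousel that is loaded with vials one full turn anticlockwise (seen from above), to check that it runs freely all the way round, and leave it with its handle back at the pointer on its stand. Do not turn the empty carousel beside it.

Things in the scene. Friction and masses are not known exactly. Their poses are not given: they have to be found in the camera images.
- loaded_stand: fixed round grey stand, 164 mm across, of the carousel (grey disc 148 mm across, top at 38 mm) with seven fixed vials, 19 mm thick, 55 mm from the axis, tops 79 mm above the worktop. Origin: centre of its underside; the upright axis of rotation passes through it. The pointer, a grey post 34 mm high with a black line, stands on its -x side, 77 to 107 mm from the axis; any yaw.
- loaded_handle (a point): on the axis of the upright white handle of the carousel with vials, where it is best gripped: 110 mm above the worktop, 55 mm from the carousel's axis. The handle, 19 mm in diameter, reaches from 75 to 135 mm (its steel pin to 138) and spins freely on its pin, so a gripper can hold it at constant yaw and lead it round the circle.
- loaded_carousel (a joint): angle of the carousel with vials (rad), growing anticlockwise seen from above and counting past a full turn: 0 has the handle at the pointer, 6.28 has it there again after one full turn anticlockwise. Starts within 0.15 of 0. Light friction (about 1 N at the handle); it does not coast and has no stop within two turns either way.
- empty_handle (a point): the same point on the handle of the other carousel, of the same make and size but without any vials (seven bare dark vial places); 110 mm above the worktop. It is to be left as it is.

How it is judged:
By the outcome, as a careful person would: the job done as asked, in the order asked, and still so for the second after the job is handed in, with the robot touching nothing.
It also fails if it takes over 48 s, if anything falls off the work surface, if the arm or the gripper's body presses on something with over 40 N, if the wrist force passes 120 N, or if a joint passes its speed limit or range.

## Robot

A 6-joint arm with a two-finger parallel gripper is mounted at the origin on a cart in front of the work surface, level with it; the furniture and walls round the work are solid. World frame = base frame: x ahead of the robot, y to its left, z up, the work surface at z = 0. Lengths are in m, angles in rad, forces in N, time in s.
With the tool pointing down it reaches from about 0.35 to 0.775 m from the base axis. Payload 5.5 kg.
Tool frame: the origin (TCP) lies at the very end of the fingers, on their centre line; the grasp point (between the pads) lies 19 mm behind it; z points along the fingers, y is the line along which they close (so a half turn about z gives the same grasp; the last joint's range is limited). The gripper opens to 85 mm and grips with 20 to 120 N. Pads are 22 mm wide; open, the fingers measure 114 mm over their backs; the gripper's body (76 mm by 85 mm) begins 54 mm behind the grasp point. The pads swing forward as they close: fully open they stand 13 mm farther back than shut.
Start: joints at [1.19, 0.313, 0.046, 1.304, 0, 1.431], TCP at [0.137, 0.558, 0.231] pointing down, gripper open.
Joint ranges: [-2.76, 2.76], [-0.86, 1.69], [-1.03, 1.26], [-2.2, 2.34], [-1.47, 1.5], [-3.14, 3.14]. Speed limits (rad/s): [2.57, 2.57, 3.14, 3.14, 3.14, 3.14].

## Interface

Orientations are given as a unit quaternion [w, x, y, z].
In Python, from workcell import env, cams, ticket, spotter gives the robot as it stands.
- The arm moves only by the tool jog_arm, never from a script. Its argument "increments" is a list that holds one entry, the list of rows, each a list of 7 numbers: the shift along the tool's x, y, z in units of 0.25 m (1.0 is 0.25 m), then the turn, a rotation vector about the tool's x, y, z in units of 180 degrees (1.0 is 180 degrees), then the closure in counts, from 0 (fully open) to 255 (shut). A call has 1 to 20 rows; each row shifts and turns the commanded pose from where the row before left it, along the tool's axes as they then stand; what a row does not reach is not made up. A row lasts 1/10 s, in which the tool goes at most 50 mm and 8.59 degrees, less where a joint would pass 70% of its speed; a pose out of reach is approached as far as the arm can. A call with a number of a shift or a turn outside -1 to 1 is refused whole. A call with a gripper value outside its range is refused whole. The fingers move at their own pace and stop on an object; "force" is the grip in N (left out, the last holds). Time passes only in rows, so rows that do not move let the fingers close. It gives the time, the measured TCP pose, the force, the opening and the grip force at its end, in the units of the state.
- env.get_state(): the state, without advancing time (a new reading comes with each control period).
- cams.read_camera(name): name is "scene" or "top" or "wrist"; returns a dict with "pixels" (384x512x3 uint8, red, green, blue), "fx", "fy", "cx", "cy" (pixels), "xyz" and "attitude" of the camera in the world; the wrist camera has in their place "mount" (4x4, takes a point from camera to tool coordinates, whose origin is the TCP and whose axes are the flange's). Camera axes: x right, y down, z forward; pixel columns grow to the right and rows downward; lengths in m; the calibration is good to about 2 mm. A picture is of the moment at which its call begins: read the wrist's pose just before it. There is no depth.
- ticket.hand_in(): hands the job in; it is judged then, once.
Trained networks look in the newest picture that a camera, given by its name, has taken for a name from the list of things; names that differ only in an ending like _2 or _b are one class to them, and where a whole thing is asked for, a point or a joint stands for the part that bears it (a point fixed in the world has none). Each returns a list of dicts, best first, with "conf" (0 to 1); they miss things now and then, are a little off and sometimes report something else, mostly with a low value. They report only what shows in the picture. A call takes as long as a camera call.
- spotter.find_in(target, camera): "uv" ([column, row] in pixels, amid what is visible of it).
- spotter.cut_out(target, camera): "region" (384x512 bool, what is visible of it) and "uv" ([column, row] in pixels, amid what is visible of it).
- spotter.landmark_of(target, camera): "uv" ([column, row] in pixels: a listed point, or the origin of a listed thing).
The state is a dict: "clock": time; "joint_pos": joint angles; "qvel": joint speeds; "tau": joint torques, N m; "tcp_pos": TCP position; "orientation": TCP orientation; "wrist_force": force on the tool from outside, world axes, zero at the start; "ft_torque": the same for the moment, N m; "finger_gap": finger opening in m; "grip_force": force on a finger pad.
Only numpy, scipy, OpenCV 4.12 (cv2) and the standard library are available. Lean on these libraries where they do the work, as an engineer would, in place of code of your own. Each camera call takes 0.05 s, during which the arm holds its last target. There are 200 camera calls.

## Working session

There is one attempt and no reset: what is moved stays moved. The work goes in short steps, Python scripts to look and compute and a tool call to move; the robot and the scene stay as the last step left them, time stands still between calls to the robot, and variables do not carry over. Pictures are saved under pics/ and viewed, at most 10 in all, crops included, and the job is handed in when it is done.

Besides the shell and the picture viewer there is one more tool, called after "Emit:" as name(argument=value, ...), one argument or row to a line, values as JSON. jog_arm: Moves the arm, as the interface text tells. Shifts and turns lie within -1 to 1; 1 stands for 0.25 m of shift or 180 degrees of turn. Its arguments: {"type":"object","properties":{"increments":{"type":"array"},"force":{"type":"number"}},"required":["increments"]}

```bash
mkdir -p pics
cat > h.py <<'E'
import numpy as np, cv2
from scipy.spatial.transform import Rotation as R
from workcell import env, cams, ticket, spotter
def rot(a):
    a=np.array(a,float)
    return a if a.shape==(3,3) else R.from_quat(a.ravel()[[1,2,3,0]]).as_matrix()
def cam(n):
    s=env.get_state(); c=cams.read_camera(n)
    if 'mount' in c:
        M=np.array(c['mount']); T=np.eye(4); T[:3,:3]=rot(s['orientation']); T[:3,3]=s['tcp_pos']; P=T@M
        c['R'],c['t']=P[:3,:3],P[:3,3]
    else: c['R'],c['t']=rot(c['attitude']),np.array(c['xyz'])
    return c
def at(c,uv,z):
    d=c['R']@np.array([(uv[0]-c['cx'])/c['fx'],(uv[1]-c['cy'])/c['fy'],1]); return c['t']+d*(z-c['t'][2])/d[2]
E
python3 - <<'E'
from h import *
s=env.get_state(); print(s['clock'],s['tcp_pos'],s['orientation'],s['finger_gap'],rot(s['orientation']).round(3))
ims=[]
for n in ['top','scene','wrist']:
    c=cam(n); ims.append(c['pixels'])
    print(n,c['t'],c.get('attitude'))
    for k,z in [('loaded_stand',0),('loaded_handle',.11),('empty_handle',.11)]:
        for r in spotter.landmark_of(k,n)[:3]: print(k,r['conf'],np.round(r['uv'],1),at(c,r['uv'],z).round(4))
for n,i in zip('tsw',ims): cv2.imwrite(f'pics/{n}.png',i[:,:,::-1])
a=np.hstack(ims[:2]); cv2.imwrite('pics/ts.png',cv2.resize(a[:,:,::-1],(800,300)))
E
```

```text
0.0 [0.13692994 0.55793137 0.23039233] [-2.34175295e-04  1.20106459e-01  9.92760586e-01 -8.95521190e-04] 0.08553928058247226 [[-0.971  0.238 -0.001]
 [ 0.238  0.971 -0.002]
 [ 0.    -0.002 -1.   ]]
top [0.38227032 0.02087927 0.94388972] [ 0.05389013 -0.69641564  0.71442225 -0.04125485]
loaded_handle 0.74 [317.6 171.2] [ 0.5255 -0.1054  0.11  ]
loaded_handle 0.72 [166.  169.5] [0.5389 0.2367 0.11  ]
empty_handle 0.66 [167.8 167.3] [0.5439 0.2326 0.11  ]
scene [ 0.16823138 -0.67316916  0.47434372] [-0.50870056  0.82918261 -0.20243221  0.11269936]
loaded_handle 0.66 [283.9 203.6] [ 0.5279 -0.0971  0.11  ]
empty_handle 0.69 [224.7 153.1] [0.5383 0.2336 0.11  ]
wrist [0.06378804 0.57618091 0.37450765] None
```

View pics/t.png

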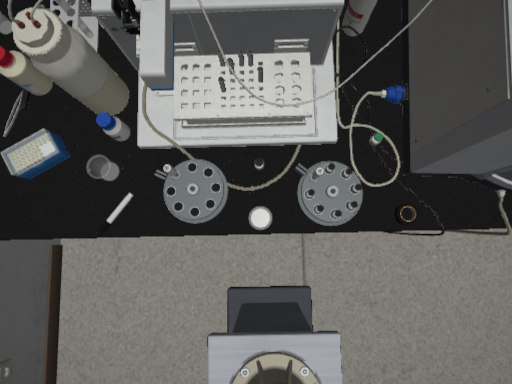

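View pics/s.png

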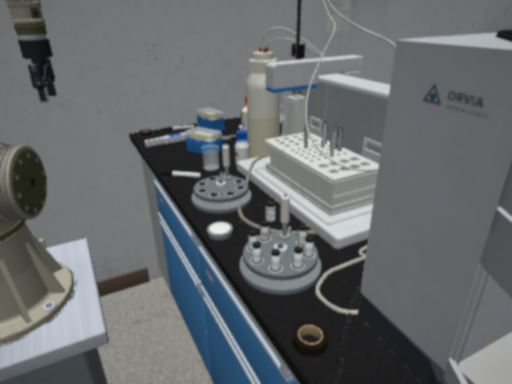

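The top view shows the loaded carousel at about (330,192) with its pointer at upper left (302,170) and its handle near (319,171). The empty one is at (195,190). The scene view agrees: vials are on the nearer one at (280,260).

Run:
```python
from h import *
for n in ['top','scene']:
    c=cam(n)
    print(n,c['fx'],c['R'].round(3).tolist())
    for k in ['loaded_stand','loaded_carousel','loaded_handle']:
        for r in spotter.cut_out(k,n)[:2]:
            m=r['region']; ys,xs=np.nonzero(m); print(k,r['conf'],r['uv'],m.sum(),xs.min(),xs.max(),ys.min(),ys.max())
    p=c['pixels'][:,:,::-1]
    if n=='top': q=p[120:240,270:400]
    else: q=p[180:300,220:350]
    cv2.imwrite(f'pics/{n}_z.png',cv2.resize(q,None,fx=4.5,fy=4.5,interpolation=cv2.INTER_CUBIC))
    np.savez(n+'.npz',**{k:c[k] for k in ['pixels','fx','fy','cx','cy','R','t']})
```

```text
top 375.55508134928766 [[-0.024, -0.991, 0.134], [-1.0, 0.027, 0.016], [-0.02, -0.134, -0.991]]
loaded_stand 0.89 [330.1, 194.1] 3536 295 363 161 226
loaded_carousel 0.91 [330.4, 190.7] 2943 301 362 162 221
loaded_handle 0.57 [330.7, 192.5] 2861 301 361 163 222
scene 374.62117287777784 [[0.893, -0.221, 0.393], [-0.45, -0.4, 0.798], [-0.019, -0.889, -0.457]]
loaded_stand 0.77 [283.0, 259.9] 4668 240 320 194 293
loaded_carousel 0.92 [281.9, 249.7] 3696 242 318 193 279
loaded_handle 0.93 [283.8, 250.4] 3613 243 318 193 279
```

View pics/top_z.png

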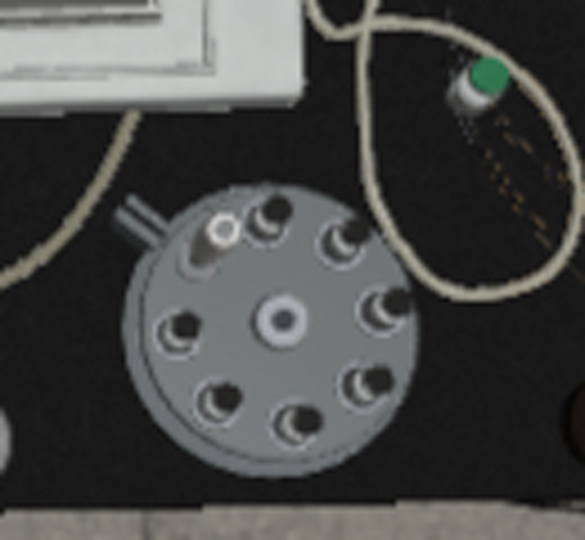

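View pics/scene_z.png

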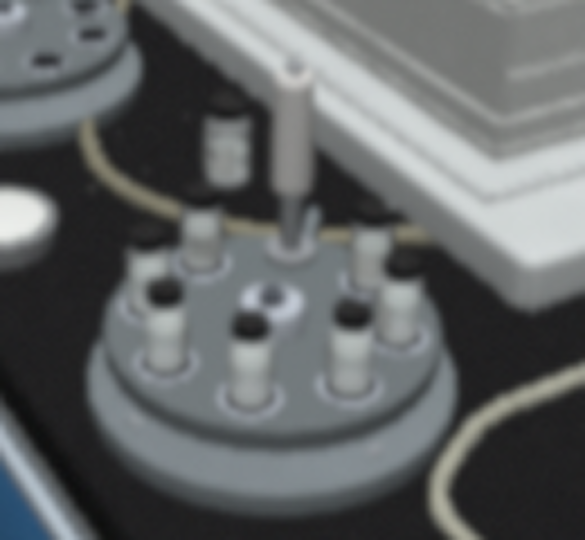

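Run:
```python
from h import *
from scipy.optimize import least_squares
def fit(n,off,tops,hand,ph):
    c=dict(np.load(n+'.npz')); f=lambda p:(np.array(p)+.5)/4.5-.5+off
    P=np.array([at(c,f(p),.079)[:2] for p in tops])
    s=least_squares(lambda q:np.hypot(*(P-q).T)-.055,P.mean(0)); print(n,'centre',s.x.round(4),(s.fun*1e3).round(1))
    h=at(c,f(hand),.138)[:2]; d=h-s.x; print(' handle',h.round(4),np.hypot(*d).round(4),'ang',np.degrees(np.arctan2(d[1],d[0])).round(1))
    a=np.degrees(np.arctan2(*(P-s.x).T[::-1])); print(' vial angs',np.sort(a).round(1),'phase mod45',(np.degrees(np.angle(np.exp(8j*np.radians(a)).mean()))/8).round(2))
    if ph: 
        for p,z in ph:
            g=at(c,f(p),z)[:2]-s.x; print(' pointer',(g+s.x).round(4),np.hypot(*g).round(4),np.degrees(np.arctan2(g[1],g[0])).round(1))
fit('top',np.array([270,120]),[(275,207),(353,230),(397,303),(377,379),(306,421),(223,398),(185,325)],(226,229),[((125,206),.034),((160,240),.034)])
fit('scene',np.array([220,180]),[(149,237),(165,292),(250,324),(352,311),(403,262),(370,218),(203,207)],(293,68),None)
```

```text
top centre [ 0.4874 -0.1461] [ 1.1 -0.   0.1 -0.1  0.5  0.9 -0.7]
 handle [ 0.5221 -0.106 ] 0.053 ang 49.0
 vial angs [-174.6 -129.3  -85.8  -39.1    5.    94.7  139.4] phase mod45 5.04
 pointer [ 0.5545 -0.068 ] 0.1029 49.3
 pointer [ 0.5351 -0.0863] 0.0765 51.4
scene centre [ 0.4845 -0.1572] [ 0.1 -1.1 -3.  -3.9 -0.7 -3.  -6.5]
 handle [ 0.521  -0.1105] 0.0593 ang 52.1
 vial angs [-176.7 -131.4  -83.1  -34.9    5.2   99.7  137.5] phase mod45 5.87
```

Run:
```python
from h import *
t=dict(np.load('top.npz')); s=dict(np.load('scene.npz'))
for z in [0,.1,.2,.3,.4,.5,.6]: print(z,'top corner',at(t,(410,175),z)[:2].round(3),'farL',at(t,(410,60),z)[:2].round(3),'scene edge bot',at(s,(362,298),z)[:2].round(3),'top',at(s,(397,45),z)[:2].round(3) if z<.5 else '','rackfront',at(t,(300,118),z)[:2].round(3),'plate',at(t,(336,141),z)[:2].round(3))
```

```text
0 top corner [ 0.528 -0.354] farL [ 0.835 -0.378] scene edge bot [ 0.573 -0.298] top [3.961 2.903] rackfront [ 0.686 -0.083] plate [ 0.622 -0.173]
0.1 top corner [ 0.513 -0.314] farL [ 0.787 -0.336] scene edge bot [ 0.487 -0.377] top [3.162 2.149] rackfront [ 0.653 -0.072] plate [ 0.596 -0.152]
0.2 top corner [ 0.497 -0.275] farL [ 0.739 -0.294] scene edge bot [ 0.402 -0.456] top [2.362 1.395] rackfront [ 0.621 -0.061] plate [ 0.571 -0.132]
0.3 top corner [ 0.482 -0.235] farL [ 0.691 -0.252] scene edge bot [ 0.317 -0.535] top [1.562 0.641] rackfront [ 0.589 -0.05 ] plate [ 0.546 -0.111]
0.4 top corner [ 0.466 -0.195] farL [ 0.643 -0.209] scene edge bot [ 0.232 -0.614] top [ 0.763 -0.113] rackfront [ 0.557 -0.039] plate [ 0.52  -0.091]
0.5 top corner [ 0.451 -0.156] farL [ 0.595 -0.167] scene edge bot [ 0.146 -0.693] top  rackfront [ 0.525 -0.028] plate [ 0.495 -0.07 ]
0.6 top corner [ 0.435 -0.116] farL [ 0.547 -0.125] scene edge bot [ 0.061 -0.773] top  rackfront [ 0.493 -0.017] plate [ 0.47 -0.05]
```

Run:
```python
from h import *
t=dict(np.load('top.npz')); s=dict(np.load('scene.npz'))
def pr(c,p):
    q=c['R'].T@(np.array(p)-c['t']); return (q[0]/q[2]*c['fx']+c['cx'],q[1]/q[2]*c['fy']+c['cy'])
for h in [.1,.2,.25,.3,.35,.4,.45,.5]:
    x,y=at(t,(410,175),h)[:2]; print(h,(round(x,3),round(y,3)),[np.round(pr(s,(x,y,z)),0) for z in (0,.05,h)])
cv2.imwrite('pics/tr.png',cv2.resize(t['pixels'][100:260,330:512,::-1],None,fx=4,fy=3.7,interpolation=cv2.INTER_CUBIC))
```

```text
0.1 (np.float64(0.513), np.float64(-0.314)) [array([341., 315.]), array([344., 293.]), array([347., 268.])]
0.2 (np.float64(0.497), np.float64(-0.275)) [array([320., 304.]), array([322., 282.]), array([329., 204.])]
0.25 (np.float64(0.49), np.float64(-0.255)) [array([310., 298.]), array([311., 276.]), array([319., 171.])]
0.3 (np.float64(0.482), np.float64(-0.235)) [array([300., 293.]), array([301., 271.]), array([309., 136.])]
0.35 (np.float64(0.474), np.float64(-0.215)) [array([291., 288.]), array([292., 266.]), array([298., 100.])]
0.4 (np.float64(0.466), np.float64(-0.195)) [array([282., 283.]), array([282., 262.]), array([287.,  62.])]
0.45 (np.float64(0.459), np.float64(-0.175)) [array([273., 278.]), array([273., 257.]), array([276.,  23.])]
0.5 (np.float64(0.451), np.float64(-0.156)) [array([265., 274.]), array([265., 253.]), array([264., -17.])]
```

View pics/tr.png

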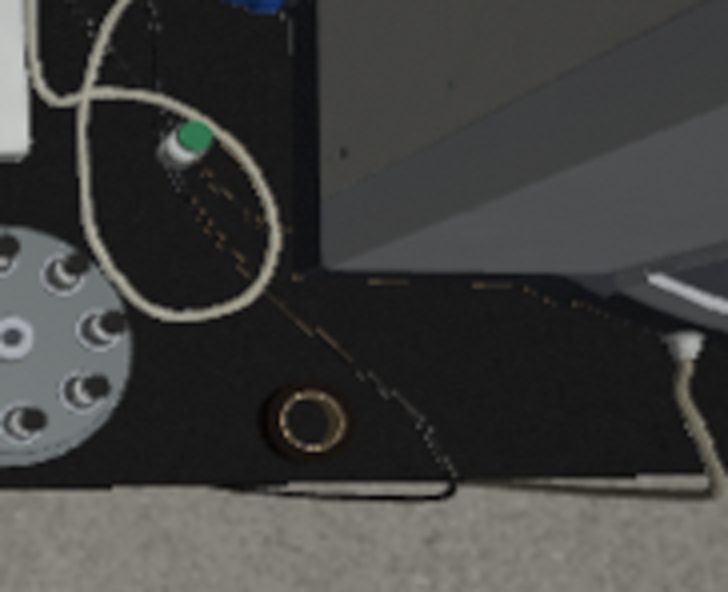

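The device at the right stands at about y < -0.34 (base corner at crop pixel (320,270)), clear of the handle's circle. I'll move above the handle.

Emit:
jog_arm(
  increments=[
    [[-0.106,-0.111,0,0,0,0,0],[-0.106,-0.111,0,0,0,0,0],[-0.106,-0.111,0,0,0,0,0],[-0.106,-0.111,0,0,0,0,0],[-0.106,-0.111,0,0,0,0,0],[-0.106,-0.111,0,0,0,0,0],[-0.106,-0.111,0,0,0,0,0],[-0.106,-0.111,0,0,0,0,0],[-0.106,-0.111,0,0,0,0,0],[-0.106,-0.111,0,0,0,0,0],[-0.106,-0.111,0,0,0,0,0],[-0.106,-0.111,0,0,0,0,0],[-0.106,-0.111,0,0,0,0,0],[-0.106,-0.111,0,0,0,0,0],[-0.106,-0.111,0,0,0,0,0],[-0.106,-0.111,0,0,0,0,0],[-0.106,-0.111,0,0,0,0,0],[-0.106,-0.111,0,0,0,0,0],[-0.106,-0.111,0,0,0,0,0],[-0.106,-0.111,0,0,0,0,0]],
  ],
)

```text
clock: 3.0
tcp_pos: [0.5201, -0.1085, 0.2314]
orientation: [0.0, 0.12, 0.993, 0.0]
wrist_force: [0.7, 0.5, -0.8]
finger_gap: 0.0854
grip_force: 0.0
```

Run:
```python
from h import *
c=cam('wrist'); s=env.get_state(); print(s['clock'],s['tcp_pos'],s['joint_pos'],s['wrist_force'])
for k,z in [('loaded_stand',0),('loaded_handle',.11)]:
    for r in spotter.landmark_of(k,'wrist')[:3]: print(k,r['conf'],np.round(r['uv'],1),at(c,r['uv'],z).round(4))
cv2.imwrite('pics/w1.png',cv2.resize(c['pixels'][:,:,::-1],None,fx=1.5,fy=1.5,interpolation=cv2.INTER_CUBIC))
np.savez('w1.npz',**{k:c[k] for k in ['pixels','fx','fy','cx','cy','R','t']})
```

```text
3.05 [ 0.52339487 -0.11347882  0.23085623] [-0.36215057  0.2332458  -0.06236322  1.27094275 -0.00228749 -0.11764561] [ 5.31723943 -4.5739731   0.05690882]
loaded_stand 0.65 [219.6 153.1] [ 0.4878 -0.1488  0.    ]
loaded_handle 0.97 [259.5 192.7] [ 0.5247 -0.1029  0.11  ]
```

View pics/w1.png

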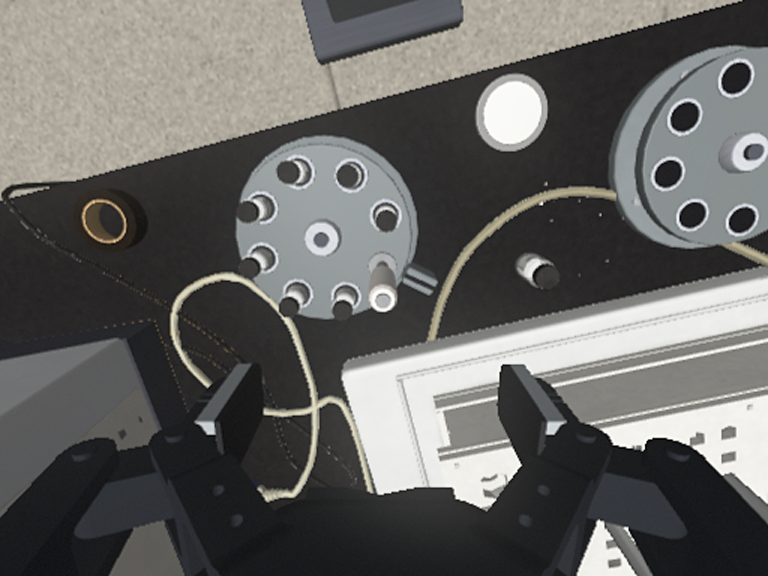

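The wrist view shows the loaded carousel hub at (321,238), handle top at (382,298) and pointer at (407–436, 270–290). I'll take a settled close crop to fit it precisely.

Run:
```python
from h import *
c=cam('wrist'); s=env.get_state(); print(s['clock'],s['tcp_pos'],s['wrist_force'])
for k,z in [('loaded_stand',0),('loaded_handle',.11)]:
    for r in spotter.landmark_of(k,'wrist')[:3]: print(k,r['conf'],np.round(r['uv'],1),at(c,r['uv'],z).round(4))
u,v=140,75
cv2.imwrite('pics/w2.png',cv2.resize(c['pixels'][v:v+150,u:u+170,::-1],None,fx=4,fy=4,interpolation=cv2.INTER_CUBIC))
np.savez('w2.npz',**{k:c[k] for k in ['pixels','fx','fy','cx','cy','R','t']})
```

```text
3.2 [ 0.51942298 -0.10755749  0.23081451] [-1.05188312  0.96738971  0.4885414 ]
loaded_stand 0.87 [217.9 153.6] [ 0.4877 -0.1514  0.    ]
loaded_stand 0.52 [254.6 192.9] [ 0.5555 -0.1154  0.    ]
loaded_handle 0.9 [255.4 195.4] [ 0.5264 -0.1081  0.11  ]
```

View pics/w2.png

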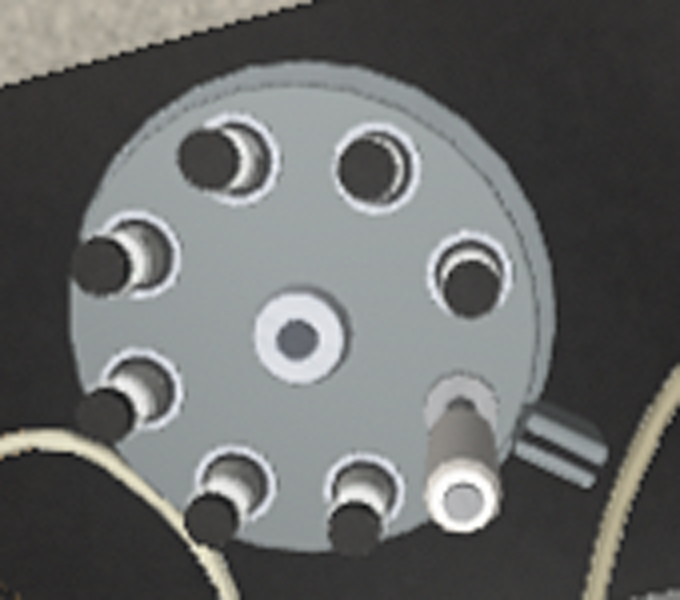

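The crop shows the seven vial caps, handle pin top at (465,501), and the pointer's black line from (525,430) to (600,467).

Run:
```python
from h import *
from scipy.optimize import least_squares
c=dict(np.load('w2.npz')); f=lambda p:(np.array(p)+.5)/4-.5+[140,75]
for T,z in [([(208,158),(366,168),(471,288),(102,265),(106,416),(212,517),(354,527)],.079),([(236,160),(376,170),(470,272),(135,255),(139,389),(236,485),(361,493)],.038)]:
    P=np.array([at(c,f(p),z)[:2] for p in T])
    s=least_squares(lambda q:np.hypot(*(P-q[:2]).T)-q[2],[*P.mean(0),.055]); o=s.x[:2]; print('centre',s.x.round(4),(s.fun*1e3).round(1))
    a=np.arctan2(*(P-o).T[::-1]); print('phase',np.degrees(np.angle(np.exp(8j*a).mean()))/8+45)
    for p,zz in [((465,501),.138),((525,430),.034),((600,467),.034)]:
        g=at(c,f(p),zz)[:2]; d=g-o; print(g.round(4),np.hypot(*d).round(4),np.degrees(np.arctan2(d[1],d[0])).round(1))
```

```text
centre [ 0.4867 -0.1489  0.0543] [ 0.2 -0.1 -0.  -0.3  0.4 -0.4  0.2]
phase 50.226725280270095
[ 0.5223 -0.1069] 0.055 49.7
[ 0.5365 -0.089 ] 0.0778 50.3
[ 0.5547 -0.0677] 0.1058 50.0
centre [ 0.488  -0.1502  0.0555] [-0.3 -0.4  0.6  0.4  0.2 -0.3 -0.1]
phase 50.071426930371594
[ 0.5223 -0.1069] 0.0553 51.7
[ 0.5365 -0.089 ] 0.0781 51.6
[ 0.5547 -0.0677] 0.1061 51.0
```

Emit:
jog_arm(
  increments=[
    [[-0.011,0.005,0,0,0,0,0],[0,0,0.1,0,0,0,0],[0,0,0.14,0,0,0,0],[0,0,0.14,0,0,0,0],[0,0,0.1,0,0,0,0],[0,0,0.07,0,0,0,0],[0,0,0.01,0,0,0,0],[0,0,0,0,0,0,0],[0,0,0,0,0,0,0],[0,0,0,0,0,0,0]],
  ],
)

```text
clock: 4.3
tcp_pos: [0.5235, -0.1065, 0.0927]
orientation: [0.001, 0.12, 0.993, -0.0]
wrist_force: [0.6, -0.6, 0.6]
finger_gap: 0.0852
grip_force: 0.0
```

Emit:
jog_arm(
  increments=[
    [[0,0,0,0,0,0,255],[0,0,0,0,0,0,255],[0,0,0,0,0,0,255],[0,0,0,0,0,0,255],[0,0,0,0,0,0,255],[0,0,0,0,0,0,255],[0,0,0,0,0,0,255],[0,0,0,0,0,0,255],[0,0,0,0,0,0,255],[0,0,0,0,0,0,255]],
  ],
  force=30,
)

```text
clock: 5.3
tcp_pos: [0.5222, -0.107, 0.0915]
orientation: [-0.0, 0.12, 0.993, -0.001]
wrist_force: [-3.1, -4.2, 4.3]
finger_gap: 0.0181
grip_force: 29.6
```

Run:
```python
from h import *
s=env.get_state(); R_=rot(s['orientation']); print(s['tcp_pos'],s['wrist_force'])
o=np.array([.487,-.149,0])
P=lambda a:.055*np.array([np.cos(a),np.sin(a),0])
for k in range(36):
    a=np.radians(50+10*k); print(((P(a+np.radians(10))-P(a))@R_/.25)[:2].round(4).tolist(),end=', ')
```

```text
[ 0.52221472 -0.10703667  0.09148256] [-3.11178449 -4.23954354  4.29650784]
[0.0358, 0.0138], [0.0376, 0.0074], [0.0383, 0.0008], [0.0379, -0.0059], [0.0363, -0.0124], [0.0336, -0.0185], [0.0299, -0.024], [0.0252, -0.0289], [0.0198, -0.0328], [0.0138, -0.0358], [0.0074, -0.0376], [0.0008, -0.0383], [-0.0059, -0.0379], [-0.0124, -0.0363], [-0.0185, -0.0336], [-0.024, -0.0299], [-0.0289, -0.0252], [-0.0328, -0.0198], [-0.0358, -0.0138], [-0.0376, -0.0074], [-0.0383, -0.0008], [-0.0379, 0.0059], [-0.0363, 0.0124], [-0.0336, 0.0185], [-0.0299, 0.024], [-0.0252, 0.0289], [-0.0198, 0.0328], [-0.0138, 0.0358], [-0.0074, 0.0376], [-0.0008, 0.0383], [0.0059, 0.0379], [0.0124, 0.0363], [0.0185, 0.0336], [0.024, 0.0299], [0.0289, 0.0252], [0.0328, 0.0198],
```

Emit:
jog_arm(
  increments=[
    [[0.0358,0.0138,0,0,0,0,255],[0.0376,0.0074,0,0,0,0,255],[0.0383,0.0008,0,0,0,0,255],[0.0379,-0.0059,0,0,0,0,255],[0.0363,-0.0124,0,0,0,0,255],[0.0336,-0.0185,0,0,0,0,255],[0.0299,-0.024,0,0,0,0,255],[0.0252,-0.0289,0,0,0,0,255],[0.0198,-0.0328,0,0,0,0,255],[0,0,0,0,0,0,255],[0,0,0,0,0,0,255]],
  ],
)

```text
clock: 6.4
tcp_pos: [0.4453, -0.114, 0.0915]
orientation: [0.001, 0.121, 0.993, -0.0]
wrist_force: [2.6, -4.0, -0.4]
finger_gap: 0.018
grip_force: 29.9
```

Emit:
jog_arm(
  increments=[
    [[0.0138,-0.0358,0,0,0,0,255],[0.0074,-0.0376,0,0,0,0,255],[0.0008,-0.0383,0,0,0,0,255],[-0.0059,-0.0379,0,0,0,0,255],[-0.0124,-0.0363,0,0,0,0,255],[-0.0185,-0.0336,0,0,0,0,255],[-0.024,-0.0299,0,0,0,0,255],[-0.0289,-0.0252,0,0,0,0,255],[-0.0328,-0.0198,0,0,0,0,255],[0,0,0,0,0,0,255],[0,0,0,0,0,0,255]],
  ],
)

```text
clock: 7.5
tcp_pos: [0.4516, -0.1917, 0.0914]
orientation: [-0.0, 0.12, 0.993, -0.0]
wrist_force: [0.3, -0.4, 6.1]
finger_gap: 0.0179
grip_force: 30.7
```

Emit:
jog_arm(
  increments=[
    [[-0.0358,-0.0138,0,0,0,0,255],[-0.0376,-0.0074,0,0,0,0,255],[-0.0383,-0.0008,0,0,0,0,255],[-0.0379,0.0059,0,0,0,0,255],[-0.0363,0.0124,0,0,0,0,255],[-0.0336,0.0185,0,0,0,0,255],[-0.0299,0.024,0,0,0,0,255],[-0.0252,0.0289,0,0,0,0,255],[-0.0198,0.0328,0,0,0,0,255],[0,0,0,0,0,0,255],[0,0,0,0,0,0,255]],
  ],
)

```text
clock: 8.6
tcp_pos: [0.5298, -0.1845, 0.0915]
orientation: [0.0, 0.12, 0.993, -0.0]
wrist_force: [3.3, -0.9, 5.1]
finger_gap: 0.0182
grip_force: 30.5
```

Emit:
jog_arm(
  increments=[
    [[-0.0138,0.0358,0,0,0,0,255],[-0.0074,0.0376,0,0,0,0,255],[-0.0008,0.0383,0,0,0,0,255],[0.0059,0.0379,0,0,0,0,255],[0.0124,0.0363,0,0,0,0,255],[0.0185,0.0336,0,0,0,0,255],[0.024,0.0299,0,0,0,0,255],[0.0289,0.0252,0,0,0,0,255],[0.0328,0.0198,0,0,0,0,255],[0,0,0,0,0,0,255],[0,0,0,0,0,0,255],[0,0,0,0,0,0,255]],
  ],
)

```text
clock: 9.8
tcp_pos: [0.5206, -0.1058, 0.0914]
orientation: [-0.002, 0.12, 0.993, -0.0]
wrist_force: [-3.2, -1.9, 9.3]
finger_gap: 0.0179
grip_force: 30.9
```

Run:
```python
from h import *
c=cam('top'); s=env.get_state(); print(s['clock'],s['tcp_pos'],s['wrist_force'],s['finger_gap'])
```

```text
9.85 [ 0.52061945 -0.10583836  0.09141835] [-2.81709809 -2.36578589 10.29058415] 0.01790544285146132
```

Emit:
jog_arm(
  increments=[
    [[0,0,0,0,0,0,0],[0,0,0,0,0,0,0],[0,0,0,0,0,0,0],[0,0,0,0,0,0,0],[0,0,0,0,0,0,0],[0,0,0,0,0,0,0],[0,0,0,0,0,0,0],[0,0,-0.06,0,0,0,0],[0,0,-0.12,0,0,0,0],[0,0,-0.14,0,0,0,0],[0,0,-0.14,0,0,0,0],[0,0,-0.1,0,0,0,0],[0,0,0,0,0,0,0],[0,0,0,0,0,0,0],[0,0,0,0,0,0,0],[0,0,0,0,0,0,0]],
  ],
)

```text
clock: 11.45
tcp_pos: [0.5217, -0.1061, 0.2298]
orientation: [-0.001, 0.12, 0.993, 0.0]
wrist_force: [-0.6, 0.7, -0.3]
finger_gap: 0.0856
grip_force: 0.0
```

Run:
```python
from h import *
c=cam('wrist'); s=env.get_state(); print(s['clock'],s['tcp_pos'],s['wrist_force'],s['finger_gap'])
u,v=140,75
cv2.imwrite('pics/w3.png',cv2.resize(c['pixels'][v:v+150,u:u+170,::-1],None,fx=4,fy=4,interpolation=cv2.INTER_CUBIC))
np.savez('w3.npz',**{k:c[k] for k in ['pixels','fx','fy','cx','cy','R','t']})
```

```text
11.5 [ 0.52175383 -0.10612331  0.22990823] [ 0.6768889   1.14388839 -0.68240893] 0.08561550963611586
```

View pics/w3.png

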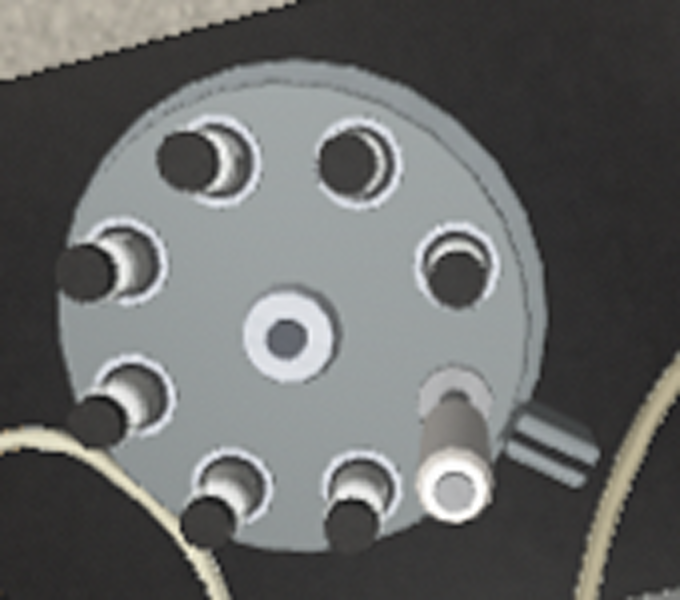

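The handle is back beside the pointer: pin top at (456,490), black line from (515,427) to (590,465). I'll measure the remaining angle.

Run:
```python
from h import *
from scipy.optimize import least_squares
f=lambda p:(np.array(p)+.5)/4-.5+[140,75]
D={'w2':([(236,160),(376,170),(470,272),(135,255),(139,389),(236,485),(361,493)],(465,501),[(525,430),(600,467)]),
'w3':([(216,160),(358,163),(456,265),(121,260),(131,396),(231,487),(360,488)],(456,490),[(515,427),(590,465)])}
for n,(T,h,L) in D.items():
    c=dict(np.load(n+'.npz')); P=np.array([at(c,f(p),.038)[:2] for p in T])
    s=least_squares(lambda q:np.hypot(*(P-q[:2]).T)-.055,[*P.mean(0)]); o=s.x; print(n,o.round(4),(s.fun*1e3).round(1))
    A=lambda g:np.degrees(np.arctan2(*(g-o)[::-1])).round(1)
    a=np.arctan2(*(P-o).T[::-1]); print(' phase',np.degrees(np.angle(np.exp(8j*a).mean()))/8+45,'handle',A(at(c,f(h),.138)[:2]),'ptr',[A(at(c,f(p),.034)[:2]) for p in L], 'line dir',A(o+at(c,f(L[1]),.034)[:2]-at(c,f(L[0]),.034)[:2]))
```

```text
w2 [ 0.4879 -0.1504] [0.1 0.1 1.3 0.8 0.6 0.2 0.5]
 phase 50.07124827343676 handle 51.7 ptr [np.float64(51.6), np.float64(51.0)] line dir 49.4
w3 [ 0.4875 -0.1507] [0.1 0.5 1.  0.5 0.6 0.5 0.5]
 phase 52.827853008434175 handle 54.3 ptr [np.float64(52.2), np.float64(51.3)] line dir 48.9
```

The carousel has turned about 362.7°. Handle and pointer agree to about 2° (under 2 mm), and the gripper is clear.

```bash
python3 -c "
from h import *
print(ticket.hand_in())"
```

```text
the job is handed in; nothing more can be done
None
```

I led the loaded carousel one full turn anticlockwise; it ran freely all the way round and its handle is back at the pointer, about 2° past it by my measurement. The empty carousel was not touched, and the job is handed in at about 11.5 s.

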